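Load the bench mill and hold its run knob

ROBOT

A 7-joint arm with a two-finger parallel gripper is mounted at the origin on a cart in front of the work surface, level with it; the furniture and walls round the work are solid. World frame = base frame: x ahead of the robot, y to its left, z up, the work surface at z = 0. Lengths are in m, angles in rad, forces in N, time in s.
With the tool pointing down it reaches from about 0.4 to 0.875 m from the base axis. Payload 19.3 kg.
Tool frame: the origin (TCP) lies on the mounting face of the last link; the fingertips stand 173 mm ahead of it and the grasp point (between the pads) lies 155 mm ahead of it; z points along the fingers, y is the line along which they close (so a half turn about z gives the same grasp; the last joint's range is limited). The gripper opens to 85 mm and grips with 20 to 120 N. Pads are 22 mm wide; open, the fingers measure 114 mm over their backs; the gripper's body (76 mm by 85 mm) begins 54 mm behind the grasp point. The pads swing forward as they close: fully open they stand 13 mm farther back than shut.
Start: joints at [-1.303, 0.521, -0.036, 1.599, 0.021, 1.021, -0.113], TCP at [0.207, 0.59, 0.405] pointing down, gripper open.
Joint ranges: [-2.91, 2.91], [-0.3, 2.13], [-1.5, 1.42], [0.17, 2.43], [-1.26, 4.41], [0.16, 1.93], [-2.52, 2.52]. Speed limits (rad/s): [1.89, 1.89, 2.39, 2.39, 3.01, 3.01, 3.01].

INTERFACE

Orientations are given as [roll, pitch, yaw] about the fixed x, y, z axes, in that order (R = Rz(yaw) Ry(pitch) Rx(roll)).
In Python, from workcell import bot, vision gives the robot as it stands.
- The arm moves only by the shell command python3 -m creep 'ROWS' [FORCE]. ROWS is JSON, a list that holds one entry, the list of rows, each a list of 7 numbers: the opening, from -1 (shut) to 1 (fully open), then the shift along the tool's x, y, z in cm, then the turn, a rotation vector about the tool's x, y, z in rad. In form: [[[grip, tx, ty, tz, rx, ry, rz], ...]]. A call has 1 to 12 rows; each row shifts and turns the commanded pose from where the row before left it, along the tool's axes as they then stand; what a row does not reach is not made up. A row lasts 1/8 s, in which the tool goes at most 62.5 mm and 10.7 degrees, less where a joint would pass 70% of its speed; a pose out of reach is approached as far as the arm can. A call with a gripper value outside its range is refused whole. The fingers move at their own pace and stop on an object; FORCE is the grip in N (left out, the last holds). Time passes only in rows, so rows that do not move let the fingers close. It gives the time, the measured TCP pose, the force, the opening and the grip force at its end, in the units of the state.
- bot.observe(): the state, without advancing time (a new reading comes with each control period).
- vision.grab_frame(name): name is "side" or "top"; returns a dict with "image" (480x640x3 uint8, blue, green, red), "depth" (480x640 float32, m along the optical axis (not along the pixel's ray), 0 where there is no reading), "fovy" (degrees; the focal length in pixels is half the picture's height over the tangent of half this angle, whatever the lens; pixels are square), "cx", "cy" (the principal point, pixels), "cam_to_world" (4x4, takes a point from camera to world coordinates). Camera axes: x right, y down, z forward; pixel columns grow to the right and rows downward; lengths in m; the calibration is good to about 2 mm. A picture is of the moment at which its call begins.
- bot.job_done(): hands the job in; it is judged then, once.
The state is a dict: "clock": time; "qpos": joint angles; "qd": joint speeds; "joint_efforts": joint torques, N m; "position": TCP position; "tool_rot": TCP orientation; "force": force on the tool from outside, world axes, zero at the start; "moment": the same for the moment, N m; "grip_width": finger opening in m; "finger_force": force on a finger pad.
Only numpy, scipy, OpenCV 4.12 (cv2) and the standard library are available. Lean on these libraries where they do the work, as an engineer would, in place of code of your own. Each camera call takes 0.05 s, during which the arm holds its last target. There are 200 camera calls.

TASK

Take the blue ceramic milling ball from its white holder and lower it gently into the steel jar of the bench mill, letting go only when it is down at the jar's floor (do not drop it). Then press the black spring-loaded run knob of the yellow hand control straight down with the fingers by about 13 mm, so that the green ring on its stem stands at the collar's top edge, never down to the stop, and keep it pressed there steadily for at least two seconds; finish while still holding it down at that depth, without letting go. Leave the other things on the bench alone.

Things in the scene. Friction and masses are not known exactly. Their poses are not given: they have to be found in the camera images.
- mill: bench mill, fixed: round grey base (104 mm across, 30 mm high, blue stripe) carrying an open steel jar, outer diameter 100 mm, inner diameter 92 mm, walls 4 mm; rim 96 mm above the bench, inner floor 36 mm above it, flat (60 mm deep). Origin at the centre of its underside, z up, on the jar's axis
- jar_floor (a point): centre of the jar's inner floor, 36 mm above the bench
- ball_center (a point): centre of the blue glazed ceramic milling ball, 32 mm in diameter, about 60 g; at the start it lies in the cup of its holder with its centre about 70 mm above the bench
- ball: the same ball (its origin is a point of its surface that turns with it as it rolls: use point ball_center)
- ball_holder: white ball holder, fixed: foot 42 mm across, slim stem, cup 26 mm across with its rim 57 mm above the bench (narrower than the ball, so fingers pass on both sides of it). Origin at the centre of its underside
- hold_control: yellow round hand control, fixed, 68 mm across, with a black collar whose top is 40.5 mm above the bench. Origin at the centre of its underside; the knob is on its axis
- knob_top (a point): centre of the flat top of the black run knob (36 mm across, 12 mm thick, on a 17 mm metal stem), 80.5 mm above the bench when released; moves down with it. The stem carries a green ring, 6 mm high, that enters the collar between 10 and 16 mm of travel
- hold_knob (a joint): travel of the run knob in m: 0 released (up), 0.024 at its stop (fully down). A spring returns it: 3.5 N to start, 8 N at 13 mm, 12 N at the stop; the run setting is 0.010 to 0.016
- wax_jar: jar of wax with a dark red lid, 39 x 39 x 42 mm, loose, a bystander; origin at the centre of its underside
- pins: cream plastic strip with upright pins, 27 x 72 x 28 mm, loose, a bystander; origin at the centre of its underside
- upper_model: plaster model of an upper jaw, 55 x 63 x 21 mm, loose, a bystander; origin at the centre of its underside

How it is judged:
On the way, in this order (a step that is already met when the one before it is completed fails the run):
1. the ball rests on the jar's floor, let go (horizontal distance between ball_center and jar_floor below 0.04 m and z of ball_center in the frame of jar_floor between 0.008 and 0.024 m and contact force between the fingers and ball below 0.05 N), for 0.2 s.
2. the fingers keep the run knob pressed 10 to 16 mm for two seconds (value of joint hold_knob between 0.01 and 0.016 m and contact force between the fingers and hold_control above 3 N), for 2 s.
At the end, for the whole second after the job is handed in: The fingers still hold the run knob steadily pressed, 10 to 16 mm down (green ring at the collar), with more than 3 N, after holding it so for two seconds; the ball lies at rest, let go, on the floor of the mill's jar; the bystanders have not moved more than 20 mm (all of step 1 and all of step 2 and linear speed of ball below 0.05 m/s and velocity of joint hold_knob between -0.01 and 0.01 m/s); the arm keeps its last pose, push and grip.
It fails at once if the ball is let fall (faster than 0.5 m/s out of the fingers, a drop of more than about 12 mm) (contact force between the fingers and ball below 0.05 N and linear speed of ball above 0.5 m/s).
It fails at once if the ball is pressed or struck against the mill with more than 15 N (contact force between ball and mill above 15 N).
It fails at once if the knob is pressed on to its stop (beyond 21 mm) (value of joint hold_knob above 0.021 m).
It fails at once if a bystander is moved more than 20 mm (distance of any of wax_jar, pins, upper_model from where it was at the start of the episode above 0.02 m).
It also fails if it takes over 50 s, if anything falls off the work surface, if the arm or the gripper's body presses on something with over 40 N, if the wrist force passes 120 N, or if a joint passes its speed limit or range.

## Working session

There is one attempt and no reset: what is moved stays moved. The work goes in short steps, Python scripts to look and compute and a shell command to move; the robot and the scene stay as the last step left them, time stands still between calls to the robot, and variables do not carry over. Pictures are saved under pics/ and viewed, at most 10 in all, crops included, and the job is handed in when it is done.

```bash
mkdir -p pics; cat > h.py <<'E'
import numpy as np,cv2
from workcell import bot,vision
def cloud(f):
    d=f["depth"];h,w=d.shape;F=h/2/np.tan(np.radians(f["fovy"])/2)
    u,v=np.meshgrid(np.arange(w),np.arange(h))
    P=np.stack([(u-f["cx"])/F*d,(v-f["cy"])/F*d,d],-1)
    T=np.array(f["cam_to_world"]);return P@T[:3,:3].T+T[:3,3]
E
python3 - <<'E'
from h import *
import pickle
for n in("side","top"):
    f=vision.grab_frame(n);pickle.dump(f,open(n+".pkl","wb"));cv2.imwrite(f"pics/{n}0.png",f["image"])
    print(n,f["fovy"],f["cx"],f["cy"],np.round(f["cam_to_world"],3).tolist())
s=bot.observe();print({k:np.round(v,4).tolist() for k,v in s.items()})
E
```

```text
side 43.57055957701206 324.74263790259835 239.85909182541613 [[-0.971, -0.146, 0.187, 0.414], [-0.237, 0.576, -0.782, 0.288], [0.006, -0.804, -0.594, 0.602], [0.0, 0.0, 0.0, 1.0]]
top 47.6400137063835 322.7636641131976 229.93503207189733 [[-0.109, -0.969, 0.22, 0.346], [-0.994, 0.107, -0.021, -0.367], [-0.004, -0.221, -0.975, 1.036], [0.0, 0.0, 0.0, 1.0]]
{'clock': 0.1, 'qpos': [-1.3032, 0.522, -0.0363, 1.5999, 0.0212, 1.0211, -0.1128], 'qd': [-0.0007, -0.0025, 0.0009, 0.0005, -0.0002, -0.0011, 0.0002], 'joint_efforts': [0.0042, -92.8477, 1.9845, -37.0532, 0.0182, 0.0055, 0.0001], 'position': [0.2071, 0.5896, 0.4042], 'tool_rot': [-3.1406, 0.0001, 2.8038], 'force': [0.3882, -0.7149, -0.1641], 'moment': [0.021, -0.0047, 0.0034], 'finger_force': 0.0, 'grip_width': 0.0855}
```

View pics/side0.png

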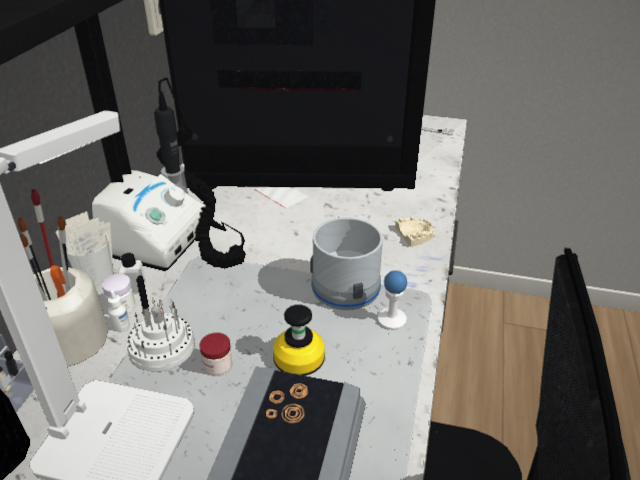

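View pics/top0.png

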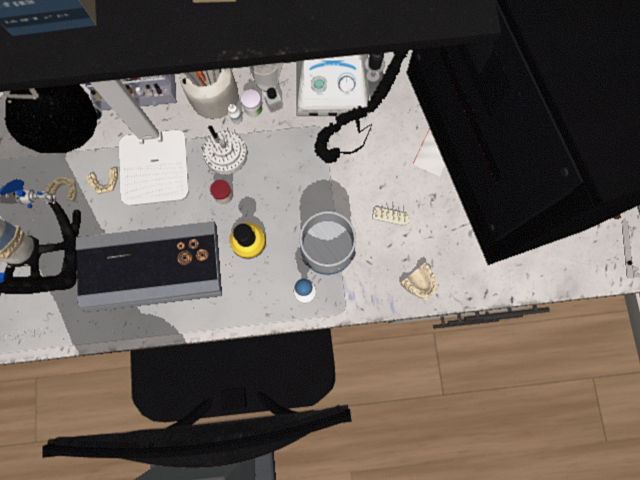

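The side view shows the ball at (396,283), the jar centred near (346,245) and the knob at (298,316). The top view shows the ball at (304,288), the jar at (328,243) and the knob at (243,236). Next I measure these by triangulating the two views and checking against depth.

```bash
python3 - <<'E'
from h import *
import pickle
fs={n:pickle.load(open(n+".pkl","rb")) for n in("side","top")}
C={n:cloud(f) for n,f in fs.items()}
def ray(f,u,v):
    F=240/np.tan(np.radians(f["fovy"])/2);T=np.array(f["cam_to_world"])
    d=T[:3,:3]@[(u-f["cx"])/F,(v-f["cy"])/F,1];return T[:3,3],d/np.linalg.norm(d)
def tri(a,b):
    A=0;B=0;L=[ray(fs["side"],*a),ray(fs["top"],*b)]
    for o,d in L:
        M=np.eye(3)-np.outer(d,d);A=A+M;B=B+M@o
    p=np.linalg.solve(A,B);return p,[np.linalg.norm((np.eye(3)-np.outer(d,d))@(p-o)) for o,d in L]
# blue ball blobs
bc={}
for n,box in(("side",(375,260,420,305)),("top",(285,270,325,310))):
    x0,y0,x1,y1=box;im=fs[n]["image"][y0:y1,x0:x1].astype(int)
    m=(im[...,0]-im[...,2]>40);v,u=np.nonzero(m);bc[n]=((u.min()+u.max())/2+x0,(v.min()+v.max())/2+y0)
    P=C[n][y0:y1,x0:x1][m];P=P[np.isfinite(P).all(1)];
    A=np.c_[2*P,np.ones(len(P))];s=np.linalg.lstsq(A,(P**2).sum(1),rcond=None)[0]
    print(n,bc[n],m.sum(),"spherefit",s[:3].round(4),"r",np.sqrt(s[3]+s[:3]@s[:3]).round(4))
ball,e=tri(bc["side"],bc["top"]);print("ball",ball.round(4),np.round(e,4))
def circ(P):
    A=np.c_[2*P[:,:2],np.ones(len(P))];s=np.linalg.lstsq(A,(P[:,:2]**2).sum(1),rcond=None)[0]
    return s[:2].round(4),np.sqrt(s[2]+s[:2]@s[:2]).round(4)
for n in C:
    P=C[n].reshape(-1,3);P=P[fs[n]["depth"].ravel()>0]
    near=lambda c,r:P[np.hypot(*(P[:,:2]-c).T)<r]
    j0=C["top"][243,328];k0=C["top"][236,243];print(n,"jarpix",j0.round(3),"knobpix",k0.round(3))
    Q=near(j0[:2],.08);Q=Q[(Q[:,2]>.088)&(Q[:,2]<.105)];print(" jar rim",circ(Q),len(Q),np.percentile(Q[:,2],98).round(4))
    Q=near(k0[:2],.03);Q=Q[(Q[:,2]>.074)&(Q[:,2]<.09)];print(" knob top",Q[:,:2].min(0).round(4),Q[:,:2].max(0).round(4),((Q[:,:2].min(0)+Q[:,:2].max(0))/2).round(4),np.median(Q[:,2]).round(4))
    # height map of obstacles over region
    for x in np.arange(.2,1.0,.1):
        print(round(x,1),[ (round(float(S[:,2].max()),2) if len(S:=P[(abs(P[:,0]-x-.05)<.05)&(abs(P[:,1]-y-.05)<.05)]) else None) for y in np.arange(-.9,.6,.1)])
E
```

```text
side (np.float64(390.5), np.float64(284.0)) 411 spherefit [0.8417 0.1937 0.0922] r 0.649
top (np.float64(309.5), np.float64(283.5)) 207 spherefit [ 0.5453 -0.7031  0.5628] r 0.6072
ball [ 0.4721 -0.3529  0.056 ] [0.0009 0.0009]
side jarpix [ 0.545 -0.395  0.037] knobpix [ 0.566 -0.244  0.083]
 jar rim (array([ 0.5441, -0.391 ]), np.float64(0.0478)) 1026 0.0989
 knob top [ 0.5575 -0.258 ] [ 0.592  -0.2224] [ 0.5748 -0.2402] 0.0814
0.2 [-0.74, -0.74, None, None, None, 0.13, 0.11, 0.1, 0.1, None, None, None, None, None, None]
0.3 [0.0, 0.0, 0.0, 0.0, 0.0, 0.0, 0.0, 0.0, None, None, None, None, None, None, None]
0.4 [0.0, 0.0, 0.35, 0.02, 0.1, 0.1, 0.01, 0.04, 0.04, None, None, None, None, None, None]
0.5 [None, 0.34, 0.35, 0.02, 0.1, 0.1, 0.08, 0.04, 0.04, None, None, None, None, None, None]
0.6 [None, None, 0.35, 0.01, 0.0, 0.01, 0.05, 0.49, 0.5, 0.5, None, None, None, None, None]
0.7 [None, None, 0.35, 0.05, 0.06, 0.02, 0.33, 0.35, 0.5, 0.18, None, None, None, None, None]
0.8 [None, None, 0.35, 0.35, 0.1, 0.1, 0.33, 0.35, 0.24, 0.01, None, None, None, None, None]
0.9 [None, 0.31, 0.34
[... 322 characters left out ...]
, 0.11, 0.1, 0.11, 0.12, -0.75, -0.74, -0.74, -0.73, -0.74]
0.3 [0.0, 0.0, 0.0, 0.0, 0.0, 0.0, 0.0, 0.0, 0.0, 0.0, 0.0, -0.0, -0.74, -0.74, -0.74]
0.4 [0.0, 0.46, 0.45, 0.02, 0.1, 0.1, 0.01, 0.04, 0.04, 0.04, 0.01, 0.01, -0.74, -0.74, -0.74]
0.5 [0.34, 0.46, 0.46, 0.03, 0.1, 0.1, 0.09, 0.04, 0.04, 0.04, 0.15, 0.04, None, None, None]
0.6 [0.07, 0.46, 0.48, 0.5, 0.5, 0.5, 0.5, 0.5, 0.5, 0.13, 0.17, 0.01, None, None, None]
0.7 [None, 0.46, 0.46, 0.5, 0.5, 0.5, 0.5, 0.55, 0.56, 0.26, 0.21, 0.01, None, None, None]
0.8 [None, None, 0.25, 0.16, 0.09, 0.1, 0.12, 0.14, 0.25, 0.25, 0.22, 0.0, None, None, None]
0.9 [None, None, 0.0, 0.08, 0.08, 0.08, 0.08, 0.08, 0.07, 0.07, None, 0.0, None, None, None]
```

```bash
python3 - <<'E'
from h import *
import pickle
fs={n:pickle.load(open(n+".pkl","rb")) for n in("side","top")}
L=[]
for n,box in(("side",(375,260,420,305)),("top",(285,270,325,310))):
    f=fs[n];x0,y0,x1,y1=box;im=f["image"][y0:y1,x0:x1].astype(int)
    m=((im[...,0]-im[...,2]>50)).astype(np.uint8)
    k,lab,st,ce=cv2.connectedComponentsWithStats(m)
    print(n,[(s.tolist(),c.round(1).tolist()) for s,c in zip(st[1:],ce[1:]) if s[4]>15])
    i=1+np.argmax(st[1:,4]);u,v=ce[i]+[x0,y0]
    mm=cv2.erode((lab==i).astype(np.uint8),np.ones((3,3)))>0
    P=cloud(f)[y0:y1,x0:x1][mm]
    from scipy.optimize import least_squares
    s=least_squares(lambda c:np.linalg.norm(P-c,axis=1)-.016,P.mean(0)-[0,0,.01],loss="soft_l1",f_scale=.002).x
    print(" depth centre",s.round(4),"top z",P[:,2].max().round(4))
    F=240/np.tan(np.radians(f["fovy"])/2);T=np.array(f["cam_to_world"])
    d=T[:3,:3]@[(u-f["cx"])/F,(v-f["cy"])/F,1];L.append((T[:3,3],d/np.linalg.norm(d)))
A=sum(np.eye(3)-np.outer(d,d) for o,d in L);B=sum((np.eye(3)-np.outer(d,d))@o for o,d in L)
print("tri ball",np.linalg.solve(A,B).round(4))
P=cloud(fs["top"]).reshape(-1,3)
for z0,z1 in((.3,.44),(.44,.6)):
    for y in np.arange(-.6,.3,.1):
        Q=P[(P[:,2]>z0)&(P[:,2]<z1)&(abs(P[:,1]-y)<.05)]
        if len(Q):print(z0,y.round(1),"min x",Q[:,0].min().round(3),Q[:,2].min().round(2))
im=fs["side"]["image"][200:380,240:440];cv2.imwrite("pics/crop.png",cv2.resize(im,None,fx=3.3,fy=3.3,interpolation=cv2.INTER_CUBIC))
E
```

```text
side [([10, 11, 22, 21, 334], [21.4, 20.6])]
 depth centre [ 0.4608 -0.3225  0.0918] top z 0.6021
top [([11, 10, 15, 15, 180], [18.3, 17.4])]
 depth centre [ 0.4661 -0.3402  0.0715] top z 0.0904
tri ball [ 0.4639 -0.3415  0.0736]
0.3 -0.6 min x 0.655 0.3
0.3 -0.2 min x 0.77 0.31
0.44 -0.6 min x 0.655 0.44
0.44 -0.5 min x 0.669 0.46
0.44 -0.4 min x 0.669 0.48
0.44 -0.3 min x 0.669 0.48
0.44 -0.2 min x 0.669 0.48
0.44 -0.1 min x 0.669 0.48
0.44 -0.0 min x 0.669 0.48
```

View pics/crop.png

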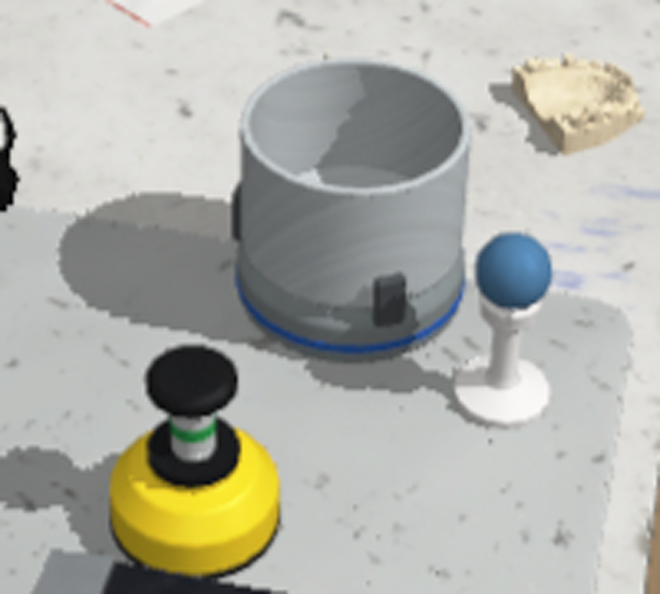

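The depth and two-view results agree: ball centre about (0.465, -0.341, 0.072), jar axis (0.5435, -0.392), knob (0.575, -0.241, 0.080). I'll go round by a waypoint that stays within reach.

```bash
cat >> h.py <<'E'
from scipy.spatial.transform import Rotation as Ro
def to(p,yaw=None):
    s=bot.observe();R=Ro.from_euler("xyz",s["tool_rot"])
    print("t",round(s["clock"],2),"pos",np.round(s["position"],4),"rpy",np.round(s["tool_rot"],4),"q",np.round(s["qpos"],2),"F",np.round(s["force"],1),"w",round(s["grip_width"],4),"ff",round(s["finger_force"],2))
    print(" tool shift cm",(R.inv().apply(np.array(p)-s["position"])*100).round(2))
    if yaw is not None:print(" rotvec",(R.inv()*Ro.from_euler("xyz",[np.pi,0,yaw])).as_rotvec().round(3))
E
python3 -m creep '[[[1,-4.4,-3.65,0,0,0,0],[1,-4.4,-3.65,0,0,0,0],[1,-4.4,-3.65,0,0,0,0],[1,-4.4,-3.65,0,0,0,0],[1,-4.4,-3.65,0,0,0,0],[1,-4.4,-3.65,0,0,0,0],[1,-4.4,-3.65,0,0,0,0],[1,-4.4,-3.65,0,0,0,0],[1,-4.4,-3.65,0,0,0,0],[1,-4.4,-3.65,0,0,0,0]]]'
python3 -c "
from h import *
to([.465,-.341,.3],2.566)"
```

```text
clock: 1.35
position: [0.5019, 0.0978, 0.4047]
tool_rot: [3.142, -0.0, 2.804]
force: [0.6, 2.2, 0.0]
grip_width: 0.0854
finger_force: 0.0
t 1.35 pos [0.5019 0.0978 0.4047] rpy [ 3.1416 -0.      2.804 ] q [-0.41  0.34  0.14  1.9  -0.06  0.9   0.98] F [0.6 2.2 0. ] w 0.0854 ff 0.0
 tool shift cm [-11.05 -42.62  10.47]
 rotvec [ 0.    -0.     0.238]
```

```bash
python3 -m creep '[[[1,-1.38,-5.33,1.3,0,0,0],[1,-1.38,-5.33,1.3,0,0,0],[1,-1.38,-5.33,1.3,0,0,0],[1,-1.38,-5.33,1.3,0,0,0],[1,-1.38,-5.33,1.3,0,0,0],[1,-1.38,-5.33,1.3,0,0,0],[1,-1.38,-5.33,1.3,0,0,0],[1,-1.38,-5.33,1.3,0,0,0],[1,0,0,0,0,0,0.119],[1,0,0,0,0,0,0.119],[1,0,0,0,0,0,0]]]'
python3 - <<'E'
from h import *
for n in("side","top"):
    f=vision.grab_frame(n);cv2.imwrite(f"pics/{n}1.png",f["image"])
to([.465,-.341,.235],2.566)
E
```

```text
clock: 2.72
position: [0.4641, -0.3393, 0.3004]
tool_rot: [-3.141, -0.001, 2.566]
force: [0.2, -0.6, 0.4]
grip_width: 0.0854
finger_force: 0.0
t 2.83 pos [ 0.4642 -0.3392  0.3006] rpy [-3.1415e+00 -2.0000e-04  2.5690e+00] q [ 0.35  0.59  0.25  1.84 -0.2   0.74  1.71] F [-0.1  1.4 -0.4] w 0.0853 ff 0.0
 tool shift cm [-0.17 -0.11  6.56]
 rotvec [-0.    -0.     0.003]
```

View pics/side1.png

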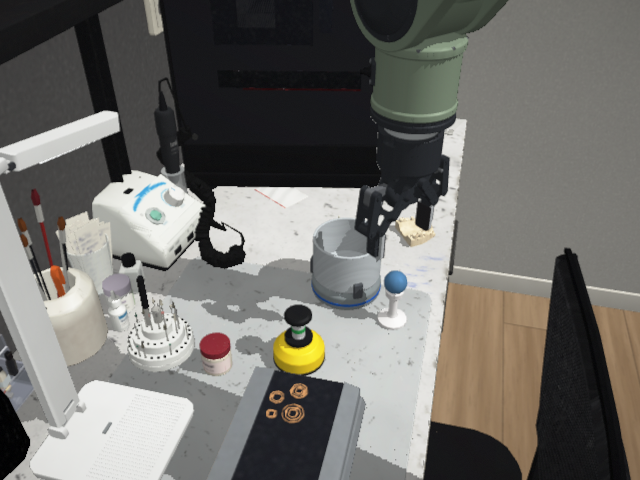

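The gripper is above the ball: fingers at about (370,245) and (428,215), with the ball between and below them at (396,283). Next I descend and grip.

```bash
python3 -m creep '[[[1,-0.15,-0.1,1.6,0,0,0],[1,0,0,1.6,0,0,0],[1,0,0,1.6,0,0,0],[1,0,0,1.7,0,0,0],[1,0,0,0,0,0,0],[1,0,0,0,0,0,0]]]' 25
python3 -m creep '[[[-1,0,0,0,0,0,0],[-1,0,0,0,0,0,0],[-1,0,0,0,0,0,0],[-1,0,0,0,0,0,0],[-1,0,0,0,0,0,0],[-1,0,0,0,0,0,0],[-1,0,0,0,0,0,0],[-1,0,0,0,0,0,0]]]' 25
python3 -c "
from h import *
to([.465,-.341,.235],2.566)"
```

```text
clock: 3.58
position: [0.4649, -0.3412, 0.2359]
tool_rot: [-3.141, 0.0, 2.566]
force: [0.1, 0.1, 1.0]
grip_width: 0.0856
finger_force: 0.0
clock: 4.58
position: [0.465, -0.3411, 0.236]
tool_rot: [3.142, 0.001, 2.566]
force: [0.6, 0.2, 6.3]
grip_width: 0.0304
finger_force: 24.3
t 4.58 pos [ 0.465  -0.3411  0.236 ] rpy [3.1415e+00 5.0000e-04 2.5658e+00] q [ 0.38  0.69  0.21  1.86 -0.23  0.62  1.73] F [0.6 0.2 6.3] w 0.0304 ff 24.34
 tool shift cm [0.01 0.01 0.1 ]
 rotvec [ 0.     0.001 -0.   ]
```

```bash
python3 -m creep '[[[-1,0,0,-0.5,0,0,0],[-1,0,0,-1,0,0,0],[-1,0,0,-2,0,0,0],[-1,0,0,-2,0,0,0],[-1,0,0,-2,0,0,0],[-1,0,0,0,0,0,0]]]'
python3 - <<'E'
from h import *
f=vision.grab_frame("side");cv2.imwrite("pics/g.png",cv2.resize(f["image"][130:330,300:480],None,fx=3,fy=3,interpolation=cv2.INTER_CUBIC))
im=f["image"].astype(int);m=(im[...,0]-im[...,2]>50);m[:,:330]=0;m[:,450:]=0;m[290:]=0;m[:180]=0
P=cloud(f)[m];print(m.sum(),np.median(P,0).round(4),P[:,2].min().round(4),P[:,2].max().round(4))
to([.5435,-.392,.31],2.566)
E
```

```text
clock: 5.32
position: [0.4651, -0.3413, 0.3125]
tool_rot: [3.141, 0.003, 2.566]
force: [-0.9, 0.4, -0.5]
grip_width: 0.0304
finger_force: 24.8
240 [ 0.4595 -0.3326  0.1564] 0.0098 0.1654
t 5.38 pos [ 0.4649 -0.3411  0.3114] rpy [3.1415e+00 1.3000e-03 2.5658e+00] q [ 0.35  0.58  0.26  1.82 -0.2   0.76  1.71] F [ 0.7  0.2 -0.4] w 0.0303 ff 24.79
 tool shift cm [-9.36  0.01  0.15]
 rotvec [ 0.     0.001 -0.   ]
```

View pics/g.png

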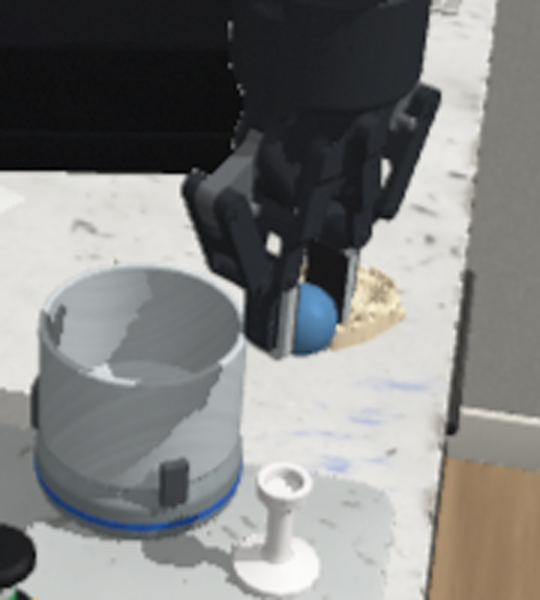

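The ball is held between the fingertips at crop (310,318), and the holder is empty. Next it goes over the jar.

```bash
python3 -m creep '[[[-1,-1.9,0,0,0,0,0],[-1,-2.9,0,0,0,0,0],[-1,-2.9,0,0,0,0,0],[-1,-1.65,0,0,0,0,0],[-1,0,0,0,0,0,0],[-1,0,0,0,0,0,0]]]'
python3 - <<'E'
from h import *
f=vision.grab_frame("side")
im=f["image"];cv2.imwrite("pics/j.png",cv2.resize(im[110:320,260:440],None,fx=2.8,fy=2.8,interpolation=cv2.INTER_CUBIC))
to([.5435,-.392,.216],2.566)
E
```

```text
clock: 6.12
position: [0.5426, -0.3917, 0.3102]
tool_rot: [-3.142, -0.001, 2.566]
force: [0.0, 0.3, -0.5]
grip_width: 0.0304
finger_force: 24.8
t 6.17 pos [ 0.5427 -0.3917  0.3104] rpy [-3.1416e+00 -8.0000e-04  2.5656e+00] q [ 0.38  0.71  0.25  1.56 -0.21  0.9   1.7 ] F [-0.2  0.2 -1. ] w 0.0304 ff 24.8
 tool shift cm [-0.1   0.02  9.44]
 rotvec [-0.    -0.001 -0.   ]
```

View pics/j.png

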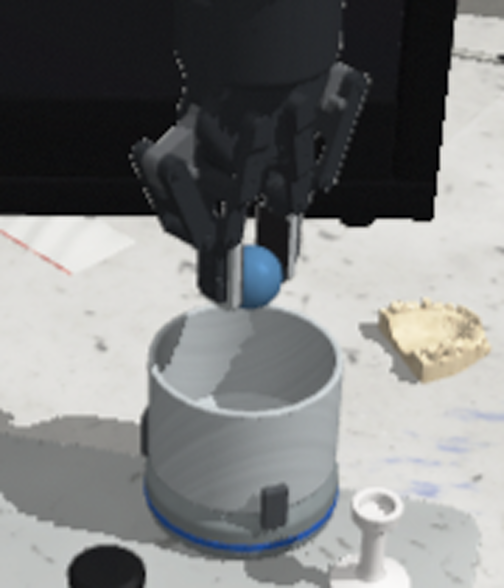

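The ball hangs at crop (258,275), centred over the jar mouth at (245,360). I'll descend in stages and watch the force.

```bash
python3 -m creep '[[[-1,-0.1,0,1.5,0,0,0],[-1,0,0,1.5,0,0,0],[-1,0,0,1.5,0,0,0],[-1,0,0,1.5,0,0,0],[-1,0,0,1,0,0,0],[-1,0,0,0.7,0,0,0],[-1,0,0,0.5,0,0,0],[-1,0,0,0,0,0,0],[-1,0,0,0,0,0,0]]]'
```

```text
clock: 7.3
position: [0.5442, -0.3926, 0.2291]
tool_rot: [-3.142, 0.001, 2.566]
force: [-1.1, -0.3, -0.6]
grip_width: 0.03
finger_force: 24.8
```

```bash
python3 -m creep '[[[-1,0,0,0.2,0,0,0],[-1,0,0,0.2,0,0,0],[-1,0,0,0.2,0,0,0],[-1,0,0,0,0,0,0],[-1,0,0,0,0,0,0]]]'
```

```text
clock: 7.92
position: [0.5442, -0.3928, 0.223]
tool_rot: [-3.141, 0.001, 2.566]
force: [-1.0, -0.7, 5.1]
grip_width: 0.03
finger_force: 25.3
```

```bash
python3 - <<'E'
from h import *
f=vision.grab_frame("side")
im=f["image"];cv2.imwrite("pics/k.png",cv2.resize(im[130:310,270:430],None,fx=3.3,fy=3.3,interpolation=cv2.INTER_CUBIC))
t=vision.grab_frame("top")
for n,g,b in(("side",f,(300,190,400,310)),("top",t,(290,200,370,280))):
    x0,y0,x1,y1=b;i=g["image"][y0:y1,x0:x1].astype(int);m=i[...,0]-i[...,2]>50
    P=cloud(g)[y0:y1,x0:x1][m];print(n,m.sum(),P.round(3)[P[:,2].argsort()][::max(1,len(P)//12)].tolist())
to([.5435,-.392,.216],2.566)
E
```

```text
side 255 [[0.532, -0.346, 0.007], [0.504, -0.361, 0.011], [0.583, -0.358, 0.012], [0.544, -0.34, 0.012], [0.497, -0.373, 0.013], [0.542, -0.341, 0.013], [0.518, -0.346, 0.014], [0.551, -0.339, 0.015], [0.533, -0.393, 0.069], [0.535, -0.387, 0.071], [0.543, -0.383, 0.073], [0.54, -0.397, 0.074], [0.526, -0.352, 0.096]]
top 3 [[0.499, -0.421, 0.01], [0.497, -0.369, 0.013], [0.496, -0.371, 0.014]]
t 8.03 pos [ 0.5442 -0.3928  0.223 ] rpy [-3.1415e+00  7.0000e-04  2.5656e+00] q [ 0.4   0.82  0.22  1.6  -0.24  0.75  1.72] F [-0.7 -0.9  5.5] w 0.0303 ff 25.31
 tool shift cm [0.1  0.03 0.7 ]
 rotvec [-0.     0.001 -0.   ]
```

View pics/k.png

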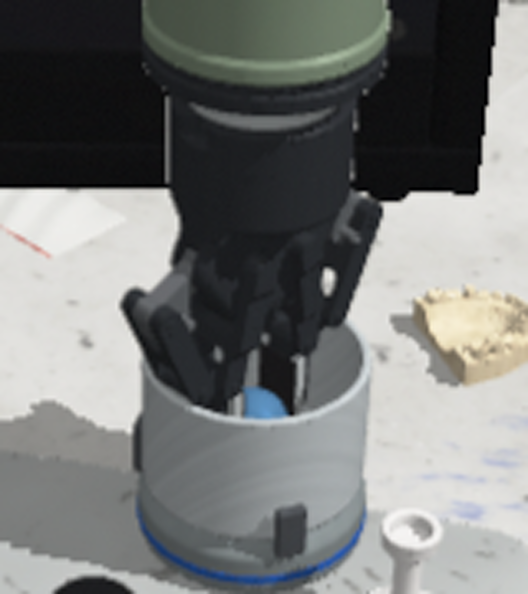

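```bash
python3 - <<'E'
from h import *
s=bot.observe();R=Ro.from_euler("xyz",s["tool_rot"])
print("tool F",R.inv().apply(s["force"]).round(2),"tool M",R.inv().apply(s["moment"]).round(3),np.round(s["moment"],3))
f=vision.grab_frame("side");C=cloud(f)
i=f["image"].astype(int);m=(i[...,0]-i[...,2]>50);m[:,:330]=0;m[:,365:]=0;m[:230]=0;m[262:]=0
v,u=np.nonzero(m);P=C[m];print(m.sum(),u.min(),u.max(),v.min(),v.max(),P[:,2].max().round(4),np.percentile(P[:,2],[50,90]).round(4))
from scipy.optimize import least_squares
Q=P[abs(P[:,2]-.07)<.012];print(len(Q),least_squares(lambda c:np.linalg.norm(Q-c,axis=1)-.016,Q.mean(0)-[0,.005,.012],loss="soft_l1",f_scale=.002).x.round(4))
E
```

```text
tool F [ 0.09 -1.17 -5.51] tool M [-0.007 -0.001  0.068] [ 0.005 -0.005 -0.068]
97 344 356 247 256 0.0992 [0.0722 0.0748]
95 [ 0.5452 -0.3927  0.0586]
```

```bash
python3 -m creep '[[[-1,0,0,-0.3,0,0,0],[-1,0,0,0,0,0,0],[-1,0,0,0,0,0,0]]]'
cat > m.py <<'E'
from h import *
s=bot.observe();R=Ro.from_euler("xyz",s["tool_rot"])
print("pos",np.round(s["position"],4),"tool F",R.inv().apply(s["force"]).round(2),"tool M",R.inv().apply(s["moment"]).round(3))
E
python3 m.py
python3 -m creep '[[[-1,0,-0.2,0,0,0,0],[-1,0,-0.1,0,0,0,0],[-1,0,0,0.3,0,0,0],[-1,0,0,0,0,0,0],[-1,0,0,0,0,0,0]]]'; python3 m.py
```

```text
clock: 8.45
position: [0.5441, -0.3925, 0.2256]
tool_rot: [3.142, -0.0, 2.566]
force: [0.6, 0.5, 0.1]
grip_width: 0.0303
finger_force: 25.4
pos [ 0.5441 -0.3925  0.2256] tool F [-0.21  0.73 -0.07] tool M [-0.003 -0.041 -0.02 ]
clock: 9.07
position: [0.5425, -0.3954, 0.2235]
tool_rot: [-3.141, 0.001, 2.565]
force: [-3.4, 2.5, 12.5]
grip_width: 0.0301
finger_force: 28.0
pos [ 0.5425 -0.3954  0.2235] tool F [  4.19   0.23 -12.5 ] tool M [0.641 0.619 0.151]
```

```bash
python3 -m creep '[[[-1,0,0,-0.4,0,0,0],[-1,0,0.2,0,0,0,0],[-1,0,0.2,0,0,0,0],[-1,0,0,0.2,0,0,0],[-1,0,0,0,0,0,0],[-1,0,0,0,0,0,0]]]'; python3 m.py
python3 -m creep '[[[-1,0,0,0.1,0,0,0],[-1,0,0,0,0,0,0],[-1,0,0,0,0,0,0]]]'; python3 m.py
python3 -m creep '[[[-1,0,0,0.1,0,0,0],[-1,0,0,0,0,0,0],[-1,0,0,0,0,0,0]]]'; python3 m.py
```

```text
clock: 9.82
position: [0.5446, -0.3918, 0.2246]
tool_rot: [-3.141, -0.0, 2.566]
force: [0.4, -0.7, 0.7]
grip_width: 0.03
finger_force: 25.4
pos [ 0.5446 -0.3918  0.2246] tool F [-0.75 -0.39 -0.7 ] tool M [ 0.042 -0.021  0.017]
clock: 10.2
position: [0.5446, -0.3917, 0.2237]
tool_rot: [-3.142, 0.0, 2.566]
force: [0.3, 0.1, -0.2]
grip_width: 0.0301
finger_force: 25.4
pos [ 0.5446 -0.3917  0.2237] tool F [-0.24  0.23  0.18] tool M [-0.003  0.024  0.04 ]
clock: 10.58
position: [0.5447, -0.392, 0.2232]
tool_rot: [-3.141, 0.001, 2.566]
force: [-1.7, -0.6, 6.0]
grip_width: 0.0303
finger_force: 25.4
pos [ 0.5447 -0.392   0.2232] tool F [ 1.16 -1.42 -6.05] tool M [-0.086  0.133 -0.035]
```

```bash
python3 - <<'E'
from h import *
import pickle
f=vision.grab_frame("side");F=240/np.tan(np.radians(f["fovy"])/2);T=np.array(f["cam_to_world"])
def proj(p):
    c=(np.array(p)-T[:3,3])@T[:3,:3];return np.array([f["cx"]+F*c[0]/c[2],f["cy"]+F*c[1]/c[2]]),F*.016/c[2]
def blob(g,b):
    x0,y0,x1,y1=b;i=g["image"][y0:y1,x0:x1].astype(int);m=(i[...,0]-i[...,2]>35)&(i[...,0]>60)
    k,l,st,ce=cv2.connectedComponentsWithStats(m.astype(np.uint8));j=1+np.argmax(st[1:,4]);return st[j]+[x0,y0,0,0,0],ce[j]+[x0,y0]
print("start blob",blob(pickle.load(open("side.pkl","rb")),(375,260,420,305)))
for z in(.070,.072):print(z,proj([.465,-.341,z]))
print("now blob",blob(f,(335,238,370,262)))
for z in(.052,.056,.060,.064):
    c,r=proj([.5447,-.392,z]);print(z,c.round(1),"top row",(c[1]-r).round(1))
# rim check: far/near rim rows at jar centre column
im=f["image"]
d=np.array([0.187,-0.782]);d/=np.linalg.norm(d)
for s,n in((1,"far"),(-1,"near")):print(n,[proj([*(np.array([.5437,-.392])+s*r*d),.096])[0].round(1).tolist() for r in(.046,.05)])
u=352;print([ (v,im[v,u].tolist()) for v in range(244,266)])
E
```

```text
start blob (array([385, 271,  22,  22, 394]), array([395.51015228, 281.49238579]))
0.07 (array([395.72091605, 282.75558029]), np.float64(11.75345402743338))
0.072 (array([395.83370743, 281.6346459 ]), np.float64(11.77056557487558))
now blob (array([343, 247,  14,  10, 106]), array([348.97169811, 252.05660377]))
0.052 [345.9 261.5] top row 250.6
0.056 [346.  259.4] top row 248.5
0.06 [346.1 257.2] top row 246.3
0.064 [346.2 255.1] top row 244.1
far [[346.7, 219.2], [346.6, 217.7]]
near [[348.3, 257.4], [348.4, 259.2]]
[(244, [24, 24, 24]), (245, [25, 23, 24]), (246, [24, 23, 24]), (247, [23, 22, 23]), (248, [31, 27, 25]), (249, [100, 76, 52]), (250, [159, 121, 78]), (251, [180, 137, 87]), (252, [185, 141, 90]), (253, [187, 141, 91]), (254, [186, 141, 90]), (255, [187, 142, 90]), (256, [187, 154, 118]), (257, [208, 198, 186]), (258, [187, 185, 179]), (259, [145, 143, 139]), (260, [143, 141, 138]), (261, [148, 146, 142]), (262, [147, 146, 141]), (263, [147, 146, 141]), (264, [148, 147, 142]), (265, [147, 146, 141])]
```

```bash
python3 - <<'E'
from h import *
f=vision.grab_frame("side");F=240/np.tan(np.radians(f["fovy"])/2);T=np.array(f["cam_to_world"])
def proj(p):
    c=(np.array(p)-T[:3,3])@T[:3,:3];return np.array([f["cx"]+F*c[0]/c[2],f["cy"]+F*c[1]/c[2]])
y=np.array([.545,.839]);x=np.array([-.839,.545]);b=np.array([.465,-.341])
for s in(.0155,.029,-.0155):
  for w in(-.011,.011):
    for off in(.165,.169,.173):
        p=proj([*(b+y*s+x*w),.3114-off]);print(s,w,off,((p-[300,130])*3).round(0))
im=cv2.imread("pics/g.png")[270:370,235:365];cv2.imwrite("pics/g2.png",cv2.resize(im,None,fx=5,fy=5))
E
```

```text
0.0155 -0.011 0.165 [257. 326.]
0.0155 -0.011 0.169 [257. 333.]
0.0155 -0.011 0.173 [256. 341.]
0.0155 0.011 0.165 [296. 349.]
0.0155 0.011 0.169 [296. 356.]
0.0155 0.011 0.173 [295. 364.]
0.029 -0.011 0.165 [236. 339.]
0.029 -0.011 0.169 [235. 346.]
0.029 -0.011 0.173 [235. 354.]
0.029 0.011 0.165 [275. 362.]
0.029 0.011 0.169 [274. 370.]
0.029 0.011 0.173 [274. 377.]
-0.0155 -0.011 0.165 [305. 297.]
-0.0155 -0.011 0.169 [304. 305.]
-0.0155 -0.011 0.173 [304. 312.]
-0.0155 0.011 0.165 [344. 319.]
-0.0155 0.011 0.169 [343. 327.]
-0.0155 0.011 0.173 [342. 334.]
```

View pics/g2.png

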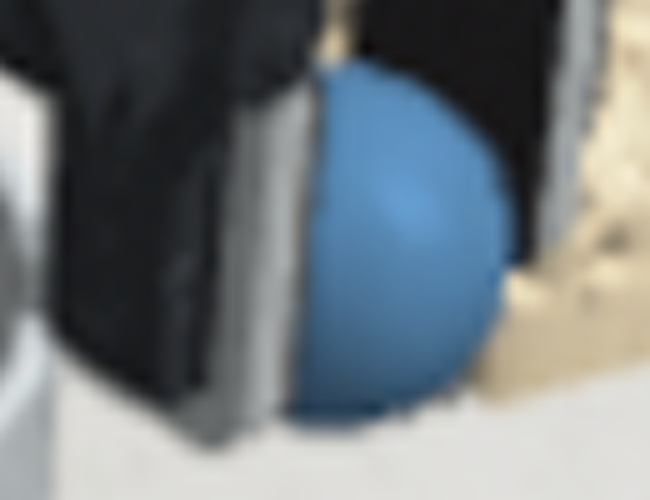

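The near pad ends at g2 (282,425), only about 5 mm below the ball's centre, so a lower regrip isn't possible. The links seem to be touching the jar rim. I'll re-centre on the fitted jar axis and try again.

```bash
python3 -m creep '[[[-1,0,0,-0.3,0,0,0],[-1,0.1,-0.08,0,0,0,0],[-1,0,0,0.1,0,0,0],[-1,0,0,0.1,0,0,0],[-1,0,0,0.1,0,0,0],[-1,0,0,0,0,0,0],[-1,0,0,0,0,0,0]]]'; python3 m.py
python3 - <<'E'
from h import *
# refit the jar rim centre: inner/outer edges in the first top frame's rim points, robustly
import pickle
from scipy.optimize import least_squares
for n in("side","top"):
    f=pickle.load(open(n+".pkl","rb"));P=cloud(f).reshape(-1,3)
    Q=P[(np.hypot(P[:,0]-.5435,P[:,1]+.392)<.053)&(np.hypot(P[:,0]-.5435,P[:,1]+.392)>.043)&(P[:,2]>.09)&(P[:,2]<.102)]
    r=least_squares(lambda c:np.hypot(Q[:,0]-c[0],Q[:,1]-c[1])-.048,[.5435,-.392],loss="soft_l1",f_scale=.001).x;print(n,len(Q),r.round(4),"rim z",np.median(Q[:,2]).round(4))
    W=P[(np.hypot(P[:,0]-.5435,P[:,1]+.392)<.056)&(P[:,2]>.05)&(P[:,2]<.088)&(np.hypot(P[:,0]-.5435,P[:,1]+.392)>.042)]
    r=least_squares(lambda c:np.minimum(abs(np.hypot(W[:,0]-c[0],W[:,1]-c[1])-.05),abs(np.hypot(W[:,0]-c[0],W[:,1]-c[1])-.046)),r,loss="soft_l1",f_scale=.001).x;print(" walls",len(W),r.round(4))
E
```

```text
clock: 11.55
position: [0.5435, -0.3921, 0.223]
tool_rot: [-3.141, 0.001, 2.566]
force: [-0.8, -2.0, 4.2]
grip_width: 0.0305
finger_force: 25.5
pos [ 0.5435 -0.3921  0.223 ] tool F [-0.41 -2.08 -4.22] tool M [0.01  0.002 0.051]
side 869 [ 0.5441 -0.391 ] rim z 0.0957
 walls 2615 [ 0.5445 -0.3928]
top 434 [ 0.543  -0.3929] rim z 0.0959
 walls 462 [ 0.5436 -0.3929]
```

```bash
python3 -m creep '[[[-1,0,0,-0.2,0,0,0],[-1,0,-0.12,0,0,0,0],[-1,0,0,0.1,0,0,0],[-1,0,0,0.1,0,0,0],[-1,0,0,0,0,0,0],[-1,0,0,0,0,0,0]]]'; python3 m.py; python3 m.py
python3 -m creep '[[[-1,0,0,0.05,0,0,0],[-1,0,0,0,0,0,0],[-1,0,0,0,0,0,0]]]';python3 m.py
```

```text
clock: 12.3
position: [0.5427, -0.3929, 0.223]
tool_rot: [-3.142, 0.0, 2.566]
force: [-1.8, 1.3, 6.3]
grip_width: 0.0301
finger_force: 25.5
pos [ 0.5427 -0.3929  0.223 ] tool F [ 2.24  0.05 -6.25] tool M [0.243 0.321 0.097]
pos [ 0.5427 -0.3929  0.223 ] tool F [ 2.24  0.05 -6.25] tool M [0.243 0.321 0.097]
clock: 12.68
position: [0.5427, -0.393, 0.2228]
tool_rot: [-3.142, 0.0, 2.566]
force: [-3.4, 1.2, 11.5]
grip_width: 0.03
finger_force: 25.4
pos [ 0.5427 -0.393   0.2228] tool F [  3.53  -0.9  -11.51] tool M [0.244 0.744 0.103]
```

The links rest on the rim whatever the centring. The measured ball position leaves about 6 mm to the floor, under the 12 mm limit. I'll take the load off the rim, then ease the grip in small steps so the ball slides down instead of falling.

```bash
python3 -m creep '[[[-1,0,0.06,-0.07,0,0,0],[-0.36,0,0,0,0,0,0],[-0.36,0,0,0,0,0,0],[-0.36,0,0,0,0,0,0]]]' 20; python3 m.py
python3 -m creep '[[[-0.32,0,0,0,0,0,0],[-0.32,0,0,0,0,0,0]]]' 20
python3 -m creep '[[[-0.30,0,0,0,0,0,0],[-0.30,0,0,0,0,0,0]]]' 20
```

```text
clock: 13.18
position: [0.5431, -0.3924, 0.223]
tool_rot: [3.142, 0.0, 2.566]
force: [-0.4, -0.4, 6.0]
grip_width: 0.0301
finger_force: 25.5
pos [ 0.5431 -0.3924  0.223 ] tool F [ 0.07 -0.54 -6.02] tool M [0.027 0.081 0.012]
clock: 13.42
position: [0.5431, -0.3924, 0.223]
tool_rot: [3.142, 0.0, 2.566]
force: [0.3, -1.3, 4.6]
grip_width: 0.0301
finger_force: 25.5
clock: 13.68
position: [0.5431, -0.3924, 0.223]
tool_rot: [-3.142, 0.0, 2.566]
force: [-0.7, -0.8, 5.3]
grip_width: 0.0297
finger_force: 25.5
```

```bash
for i in 1; do python3 -m creep '[[[-0.28,0,0,0,0,0,0],[-0.28,0,0,0,0,0,0]]]' | tail -3; python3 -m creep '[[[-0.26,0,0,0,0,0,0],[-0.26,0,0,0,0,0,0]]]'| tail -3; python3 -m creep '[[[-0.25,0,0,0,0,0,0],[-0.25,0,0,0,0,0,0]]]'| tail -3; python3 -m creep '[[[-0.24,0,0,0,0,0,0],[-0.24,0,0,0,0,0,0]]]'| tail -3; done
```

```text
force: [-0.3, -0.2, 6.3]
grip_width: 0.0309
finger_force: 12.6
force: [0.7, 0.2, 6.1]
grip_width: 0.0314
finger_force: 1.8
force: [0.0, -0.2, 5.4]
grip_width: 0.0321
finger_force: 0.1
force: [-1.0, -0.3, 5.3]
grip_width: 0.0324
finger_force: 0.1
```

```bash
python3 -m creep '[[[-0.2,0,0,0,0,0,0],[-0.15,0,0,0,0,0,0],[-0.1,0,0,0,0,0,0],[-0.1,0,0,0,0,0,0]]]'
python3 - <<'E'
from h import *
f=vision.grab_frame("side");x0,y0,x1,y1=335,238,375,262;i=f["image"][y0:y1,x0:x1].astype(int);m=(i[...,0]-i[...,2]>35)&(i[...,0]>60)
k,l,st,ce=cv2.connectedComponentsWithStats(m.astype(np.uint8));print([(s+[x0,y0,0,0,0]).tolist() for s in st[1:]])
to([.575,-.241,.3])
E
```

```text
clock: 15.18
position: [0.5432, -0.3926, 0.2234]
tool_rot: [-3.142, 0.001, 2.566]
force: [-0.4, 0.5, 11.2]
grip_width: 0.0382
finger_force: 8.1
[[343, 250, 14, 7, 75]]
t 15.22 pos [ 0.5432 -0.3926  0.2234] rpy [-3.1415e+00  9.0000e-04  2.5656e+00] q [ 0.4   0.82  0.22  1.6  -0.24  0.75  1.72] F [-2.   0.1  9.7] w 0.0382 ff 8.09
 tool shift cm [ 5.58 14.45 -7.66]
```

The ball's top edge dropped from row 247 to row 250, which matches the floor position (250.6). I'll raise straight out and check.

```bash
python3 -m creep '[[[-0.1,0,0,-0.5,0,0,0],[-0.1,0,0,-1,0,0,0],[-0.1,0,0,-2,0,0,0],[-0.1,0,0,-3,0,0,0],[-0.1,0,0,-4,0,0,0],[-1,0,0,0,0,0,0]]]'
python3 -m creep '[[[-1,1.2,3.6,0,0,0,0],[-1,1.4,3.6,0,0,0,0],[-1,1.4,3.6,0,0,0,0],[-1,1.4,3.6,0,0,0,0],[-1,0,0,0,0,0,0],[-1,0,0,0,0,0,0],[-1,0,0,0,0,0,0],[-1,0,0,0,0,0,0]]]' 60
python3 - <<'E'
from h import *
import pickle
for n in("side","top"):
    f=vision.grab_frame(n);pickle.dump(f,open(n+"2.pkl","wb"));i=f["image"].astype(int);m=(i[...,0]-i[...,2]>50)
    b=(320,200,380,262) if n=="side" else(295,200,365,280);q=np.zeros_like(m);q[b[1]:b[3],b[0]:b[2]]=1;m&=q
    P=cloud(f)[m];P=P[(P[:,2]>.04)&(P[:,2]<.085)];print(n,len(P),P.mean(0).round(4) if len(P) else"",P[:,2].max().round(4) if len(P) else "")
cv2.imwrite("pics/s2.png",vision.grab_frame("side")["image"])
to([.575,-.241,.3])
E
```

```text
clock: 15.98
position: [0.5435, -0.3929, 0.3323]
tool_rot: [3.141, 0.006, 2.566]
force: [0.6, -0.0, -0.6]
grip_width: 0.0216
finger_force: 0.0
clock: 16.98
position: [0.5759, -0.243, 0.3279]
tool_rot: [-3.141, 0.0, 2.565]
force: [-0.1, 0.5, -0.2]
grip_width: -0.0003
finger_force: 0.0
side 72 [ 0.543  -0.3905  0.0681] 0.0705
top 174 [ 0.5403 -0.3929  0.0642] 0.0718
t 17.12 pos [ 0.5761 -0.2425  0.3279] rpy [-3.1415  0.      2.5652] q [ 0.13  0.62  0.27  1.68 -0.2   0.86  1.47] F [-0.6  0.   0.3] w 0.0003 ff 0.0
 tool shift cm [0.17 0.07 2.79]
```

View pics/s2.png

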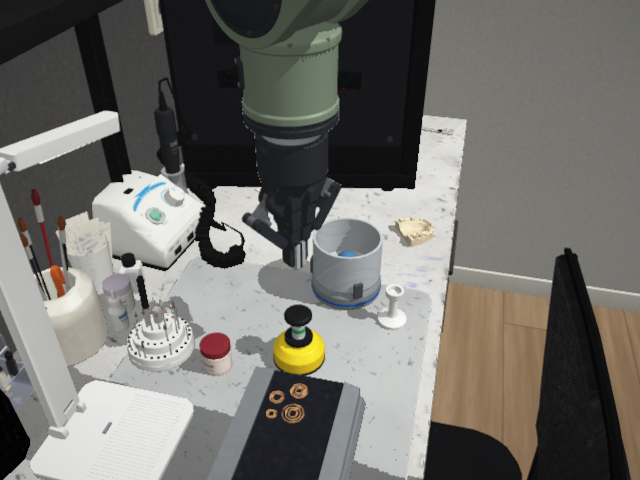

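The ball lies on the jar floor at (347,253), with its top at about 0.07 m. The shut fingertips are above the knob at (298,316). Next I approach the knob.

```bash
python3 -m creep '[[[-1,0.15,0.1,1.5,0,0,0],[-1,0,0,2,0,0,0],[-1,0,0,1.8,0,0,0],[-1,0,0,1,0,0,0],[-1,0,0,0.6,0,0,0],[-1,0,0,0,0,0,0],[-1,0,0,0,0,0,0]]]'
python3 -m creep '[[[-1,0,0,0.2,0,0,0],[-1,0,0,0,0,0,0]]]'|grep -E "pos|^force"
python3 -m creep '[[[-1,0,0,0.2,0,0,0],[-1,0,0,0,0,0,0]]]'|grep -E "pos|^force"
python3 -m creep '[[[-1,0,0,0.2,0,0,0],[-1,0,0,0,0,0,0]]]'|grep -E "pos|^force"
python3 -m creep '[[[-1,0,0,0.2,0,0,0],[-1,0,0,0,0,0,0]]]'|grep -E "pos|^force"
```

```text
clock: 18.0
position: [0.5756, -0.2406, 0.2594]
tool_rot: [3.141, 0.001, 2.566]
force: [-0.3, 0.5, 0.5]
grip_width: -0.0004
finger_force: 0.0
position: [0.5755, -0.2404, 0.257]
force: [0.5, 0.6, 0.2]
position: [0.5754, -0.2405, 0.2547]
force: [-0.3, -0.2, -0.0]
position: [0.5755, -0.2405, 0.253]
force: [0.0, 0.4, 3.8]
position: [0.5755, -0.2405, 0.2509]
force: [0.6, 0.8, 4.5]
```

```bash
python3 -m creep '[[[-1,0,0,0.15,0,0,0],[-1,0,0,0.15,0,0,0],[-1,0,0,0.15,0,0,0],[-1,0,0,0.15,0,0,0],[-1,0,0,0.15,0,0,0],[-1,0,0,0.15,0,0,0],[-1,0,0,0,0,0,0],[-1,0,0,0,0,0,0]]]'|grep -E "pos|^force"
python3 - <<'E'
from h import *
f=vision.grab_frame("side");cv2.imwrite("pics/p.png",cv2.resize(f["image"][260:380,240:360],None,fx=5,fy=5,interpolation=cv2.INTER_CUBIC))
to([.575,-.241,.2405])
E
```

```text
position: [0.5755, -0.2405, 0.242]
force: [-1.2, 0.1, 7.2]
t 20.05 pos [ 0.5755 -0.2405  0.242 ] rpy [3.1415e+00 3.0000e-04 2.5657e+00] q [ 0.15  0.74  0.23  1.73 -0.24  0.7   1.5 ] F [-1.2 -0.2  7. ] w 0.0 ff 3.65
 tool shift cm [ 0.02 -0.07  0.15]
```

View pics/p.png

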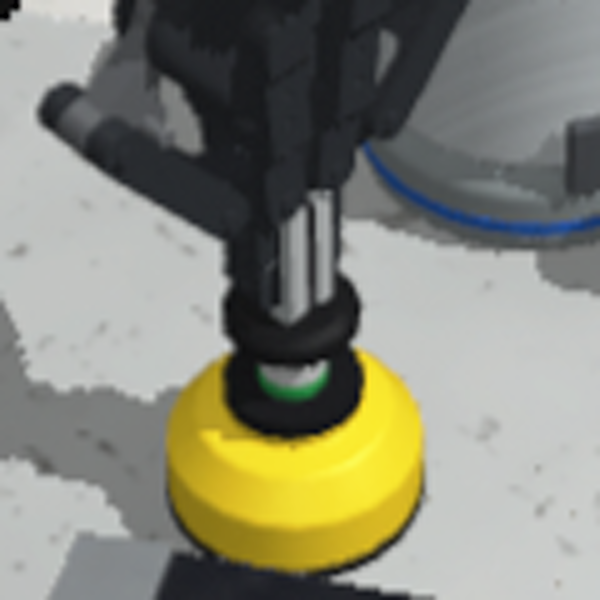

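The fingertips press the knob, and the green ring is just entering the collar at (293,385); travel is about 11.7 mm. I'll add 1.3 mm and hold for three seconds.

```bash
python3 -m creep '[[[-1,0,0,0.07,0,0,0],[-1,0,0,0.06,0,0,0],[-1,0,0,0,0,0,0],[-1,0,0,0,0,0,0],[-1,0,0,0,0,0,0],[-1,0,0,0,0,0,0],[-1,0,0,0,0,0,0],[-1,0,0,0,0,0,0],[-1,0,0,0,0,0,0],[-1,0,0,0,0,0,0],[-1,0,0,0,0,0,0],[-1,0,0,0,0,0,0]]]'|grep -E "clock|pos|^force"
python3 -m creep '[[[-1,0,0,0,0,0,0],[-1,0,0,0,0,0,0],[-1,0,0,0,0,0,0],[-1,0,0,0,0,0,0],[-1,0,0,0,0,0,0],[-1,0,0,0,0,0,0],[-1,0,0,0,0,0,0],[-1,0,0,0,0,0,0],[-1,0,0,0,0,0,0],[-1,0,0,0,0,0,0],[-1,0,0,0,0,0,0],[-1,0,0,0,0,0,0]]]'|grep -E "clock|pos|^force"
```

```text
clock: 21.55
position: [0.5755, -0.2405, 0.2408]
force: [-0.8, 1.5, 6.7]
clock: 23.05
position: [0.5755, -0.2406, 0.2408]
force: [0.1, 0.3, 7.1]
```

```bash
python3 -m creep '[[[-1,0,0,0,0,0,0],[-1,0,0,0,0,0,0],[-1,0,0,0,0,0,0],[-1,0,0,0,0,0,0]]]'|grep -E "pos|^force"; python3 -c "
from workcell import bot
print(bot.job_done())"
```

```text
position: [0.5755, -0.2406, 0.2408]
force: [-0.5, 0.9, 7.5]
the job is handed in; nothing more can be done
None
```

The job is handed in, result not reported: the ball rests on the jar floor and the knob is held about 13 mm down at about 7 N, but the ball was not lowered all the way, because the gripper's links met the jar rim (at about 6 N, 12.5 N at most) and I eased the grip open with about 6 mm left to the floor.

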